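# Close a canister carton and hold its bayonet cap at the vent position

### The job

Pack up the returned canister: fold the carton's left flap down flat round the filler neck, then fold the right flap with the paper label down over it. Then set the black bayonet cap on the neck, its two lugs through the notches of the rim, press it down against the springy gasket and turn it clockwise (seen from above) just half way to its lock, about an eighth of a turn: this is the venting position, so do not let it go on to the lock click. Finish while still gripping the cap in that position, for the canister to breathe out, and leave the other things on the bench where they are.

Things in the scene. Friction and masses are not known exactly. Their poses are not given: they have to be found in the camera images.
- carton: Cardboard carton holding a white canister, 200 (x) x 170 (y) x 120 mm high, heavy, does not move. Origin: centre of its underside, on the bench; z up. Its x axis points away from the robot (yaw within 0.3 rad), so +y is its left side. The short front and back flaps are folded in already; the long left and right flaps stand open.
- inner_flap (a joint): Angle of the left flap: 0 = folded down flat, pi/2 = upright, more = leaning outwards; starts 1.75 to 2.15. Flap 194 mm wide (along the carton's x), 100 mm long from its crease, 3 mm thick. A U cut-out for the neck (carton x from -34 to +34 mm) runs in from its free edge: push it beside that, e.g. at x = -65 mm. Stiff crease: stays where it is left, moves with about 1 N.
- inner_crease (a point): Middle of the left flap's crease: carton y = +85, z = 120 mm; the crease runs along the carton's x. Closed, the flap reaches from here towards the neck, its upper face 3 mm above this point.
- outer_flap (a joint): Angle of the right flap, which closes over the left one and bears a white paper label on its outside: same meaning, start, cut-out and stiffness as the left flap's; 194 mm wide, 115 mm long from its crease, 3 mm thick.
- outer_crease (a point): Middle of the right flap's crease: carton y = -85, z = 123 mm; the crease runs along the carton's x. Closed, its upper face is 3 mm above this point.
- neck: Grey filler neck of the canister in the carton's centre, does not move. Origin: centre of the rim's top, 147 mm above the bench, 21 mm above the closed flaps; z up. Round rim, 48 mm diameter, 5 mm thick, with two notches 44 degrees wide towards its own +x and -x; stem below the rim 32 mm in diameter. Its x axis lies within 0.6 rad of the carton's.
- gasket (a joint): Travel of the rubber gasket ring in the neck's mouth, 0 = up, 6 mm above the rim's top; 0.006 = level with the rim, cap fully home. It springs back with 4 N at first touch, 11 N at the bottom.
- lock_bump (a point): Click bump under the rim, one of two, half a turn apart. Under the rim the cap's lugs can turn only clockwise seen from above, starting at the notches; a stop blocks the other way. They meet the bump at 62 degrees; the lock lies behind it at 90 degrees, so half way is 45 degrees (0.785 rad).
- cap: Loose black bayonet cap, about 60 g, skirt 63 mm in diameter, standing on the bench. Origin: centre of the skirt's lower edge; z up; flat top 21 mm above it. Its height from the neck's origin: -3 mm with the lugs on the rim, -10 mm on touching the gasket, below -12.5 mm the lugs are under the rim and it can turn (press to about -15), -16 mm fully home.
- cap_wing (a point): Centre of the cap's wing grip, 32 mm above the cap's origin. The wing runs along the cap's x: 50 mm long, 14 mm thick (across y), from 21 to 43 mm above the origin. Grip it across the 14 mm.
- cap_lug (a point): One of the two lugs inside the skirt, at the cap's +x and -x, under the wing's ends (6 mm wide, 38 mm clear between them, top 7.5 mm above the cap's origin). With the cap's x along the neck's x, either way round, they pass down through the rim's notches: play 3 mm sideways and 12 degrees either way.
- solder_spool: Bystander: spool of solder, 60 mm wide, 50 mm high, origin under its centre; it may stand where the cap could have stood.
- kapton_roll: Bystander: roll of amber tape lying flat, 72 mm across, 19 mm high, origin under its centre.
- swab_tub: Bystander: tub of swabs, 68 mm across, 94 mm high, origin under its centre.
- flux_pen: Bystander: pen 130 mm long, lying, origin under its centre.
Mind the look-alikes: they are no part of the job. What is shaped like the cap but orange or pink is not meant.

How it is judged:
On the way, in this order (a step that is already met when the one before it is completed fails the run):
1. the left flap is folded down while the right flap still stands open (value of joint inner_flap below 0.12 rad and value of joint outer_flap above 0.6 rad), for 0.1 s.
2. the right flap is folded down over it (value of joint each of inner_flap, outer_flap below 0.12 rad), for 0.1 s.
3. the cap is on the neck, its lugs below the rim (horizontal distance between cap and neck below 0.006 m and z of cap in the frame of neck below -0.0115 m), for 0.1 s.
At the end, for the whole second after the job is handed in: Both flaps lie flat (within 0.12 rad); the cap is level on the neck (centred within 6 mm) with its lugs under the rim (cap origin more than 11.5 mm below the rim's top), turned 45 degrees clockwise from the notches, give or take 15 degrees, at rest, and still gripped by the fingers (more than 2 N) (all of step 2 and all of step 3 and angle between cap's own z axis and vertical below 0.12 rad and angle between the x axis of cap and the x axis of neck, either way round between 0.52 and 1.05 rad and angular speed of cap below 0.3 rad/s and contact force between the fingers and cap above 2 N); the arm keeps its last pose, push and grip.
It fails at once if the cap is turned on to the lock click (more than 70 degrees) (horizontal distance between cap and neck below 0.008 m and z of cap in the frame of neck below -0.0115 m and angle between the x axis of cap and the x axis of neck, either way round above 1.22 rad).
It fails at once if a bystander is shifted by more than 3 cm (distance of any of solder_spool, kapton_roll, swab_tub, flux_pen from where it was at the start of the episode above 0.03 m).
It also fails if it takes over 58 s, if anything falls off the work surface, if the arm or the gripper's body presses on something with over 40 N, if the wrist force passes 120 N, or if a joint passes its speed limit or range.

### The arm

A 6-joint arm with a two-finger parallel gripper is mounted at the origin on a cart in front of the work surface, level with it; the furniture and walls round the work are solid. World frame = base frame: x ahead of the robot, y to its left, z up, the work surface at z = 0. Lengths are in m, angles in rad, forces in N, time in s.
With the tool pointing down it reaches from about 0.25 to 0.725 m from the base axis. Payload 4 kg.
Tool frame: the origin (TCP) lies on the centre line of the jaws, within the pads' length; the fingertips stand 8 mm ahead of it and the grasp point (between the pads) lies 11 mm behind it; z points along the fingers, y is the line along which they close (so a half turn about z gives the same grasp; the last joint's range is limited). The gripper opens to 85 mm and grips with 20 to 120 N. Pads are 22 mm wide; open, the fingers measure 114 mm over their backs; the gripper's body (76 mm by 85 mm) begins 54 mm behind the grasp point. The pads swing forward as they close: fully open they stand 13 mm farther back than shut.
Start: joints at [1.166, 0.241, 0.005, 1.335, 0, 1.571], TCP at [0.197, 0.46, 0.239] pointing down, gripper open.
Joint ranges: [-2.72, 2.72], [-1.05, 1.87], [-1.09, 1.28], [-1.99, 2.15], [-1.42, 1.44], [-3.14, 3.14]. Speed limits (rad/s): [2.79, 2.79, 3.14, 3.14, 3.14, 3.14].

### API

Orientations are given as a 3x3 rotation matrix whose columns are the frame's x, y, z axes.
In Python, from workcell import ctrl gives the robot as it stands.
- The arm moves only by the shell command python3 -m creep 'ROWS' [OPENING] [FORCE]. ROWS is JSON, one flat list of numbers, 4 for each row, row after row: the shift along the tool's x, y, z scaled (see below), then the turn about the tool's z scaled (see below). In form: [x, y, z, turn, x, y, z, turn, ...]. A call has 1 to 12 rows; each row is the pose to reach, as a shift and turn from the pose commanded when the call began, along the tool's axes at that moment; what a row does not reach only later rows make up. The controller multiplies each number of a shift by 0.6 m and each number of a turn by 1.5 rad. A row lasts 1/10 s, in which the tool goes at most 50 mm and 8.59 degrees, less where a joint would pass 70% of its speed; a pose out of reach is approached as far as the arm can. A call with a number of a shift or a turn outside -1 to 1 is refused whole. A call with a gripper value outside its range is refused whole. OPENING is the opening, from -1 (shut) to 1 (fully open), set as the call begins (- or left out, the last holds). The fingers move at their own pace and stop on an object; FORCE is the grip in N (left out, the last holds). Time passes only in rows, so rows that repeat a pose let the fingers close. It gives the time, the measured TCP pose, the force, the opening and the grip force at its end, in the units of the state.
- ctrl.state(): the state, without advancing time (a new reading comes with each control period).
- ctrl.camera(name): name is "side" or "top"; returns a dict with "image" (384x512x3 uint8, red, green, blue), "fx", "fy", "cx", "cy" (pixels), "cam_to_world" (4x4, takes a point from camera to world coordinates). Camera axes: x right, y up, looking along -z (the intrinsics and any distortion apply to the point x, -y, -z); pixel columns grow to the right and rows downward; lengths in m; the calibration is good to about 2 mm. A picture is of the moment at which its call begins. There is no depth.
- ctrl.finish_job(): hands the job in; it is judged then, once.
Trained networks look in a picture, given as the dict that the camera call returned (one of the last four; its "shot" number tells which), for a name from the list of things; names that differ only in an ending like _2 or _b are one class to them, and where a whole thing is asked for, a point or a joint stands for the part that bears it (a point fixed in the world has none). Each returns a list of dicts, best first, with "score" (0 to 1); they miss things now and then, are a little off and sometimes report something else, mostly with a low value. They report only what shows in the picture. A call takes as long as a camera call. They do not tell look-alikes from the thing itself.
- ctrl.find_in(target, picture): "location" ([column, row] in pixels, amid what is visible of it).
- ctrl.place_of(target, picture): "location" ([column, row] in pixels: a listed point, or the origin of a listed thing).
The state is a dict: "time": time; "joint_pos": joint angles; "joint_velocities": joint speeds; "joint_efforts": joint torques, N m; "position": TCP position; "orientation": TCP orientation; "ft_force": force on the tool from outside, world axes, zero at the start; "moment": the same for the moment, N m; "width": finger opening in m; "finger_force": force on a finger pad.
Only numpy, scipy, OpenCV 4.12 (cv2) and the standard library are available. Lean on these libraries where they do the work, as an engineer would, in place of code of your own. Each camera call takes 0.05 s, during which the arm holds its last target. There are 200 camera calls.

## Working session

There is one attempt and no reset: what is moved stays moved. The work goes in short steps, Python scripts to look and compute and a shell command to move; the robot and the scene stay as the last step left them, time stands still between calls to the robot, and variables do not carry over. Pictures are saved under pics/ and viewed, at most 10 in all, crops included, and the job is handed in when it is done.

```bash
ls; mkdir -p pics; cat > h.py <<'E'
import numpy as np, cv2, json
from workcell import ctrl
def ray(p,uv):
    M=np.array(p["cam_to_world"]);d=np.array([(uv[0]-p["cx"])/p["fx"],-(uv[1]-p["cy"])/p["fy"],-1.])
    return M[:3,3],M[:3,:3]@d
def at_z(p,uv,z):
    o,d=ray(p,uv);return o+d*(z-o[2])/d[2]
def proj(p,X):
    M=np.array(p["cam_to_world"]);c=M[:3,:3].T@(np.array(X)-M[:3,3])
    return np.array([p["cx"]+p["fx"]*c[0]/-c[2],p["cy"]-p["fy"]*c[1]/-c[2]])
def tri(p,a,q,b):
    o1,d1=ray(p,a);o2,d2=ray(q,b);A=np.stack([d1,-d2],1);s=np.linalg.lstsq(A,o2-o1,rcond=None)[0]
    x,y=o1+s[0]*d1,o2+s[1]*d2;return (x+y)/2,np.linalg.norm(x-y)
def save(p,n,crop=None,k=1):
    im=p["image"][...,::-1]
    if crop:im=im[crop[1]:crop[3],crop[0]:crop[2]]
    cv2.imwrite("pics/"+n,cv2.resize(im,None,fx=k,fy=k,interpolation=cv2.INTER_CUBIC))
E
python3 - <<'E'
from h import *
s=ctrl.camera("side");t=ctrl.camera("top")
print(s.keys())
for n,p in(("side",s),("top",t)):
    print(n,np.round(p["cam_to_world"],3).tolist(),p["fx"],p["cx"])
    for k in["cap","cap_wing","cap_lug","neck","inner_crease","outer_crease","carton","lock_bump","solder_spool","kapton_roll","swab_tub","flux_pen"]:
        print(k,[(np.round(r["location"]).astype(int).tolist(),round(r["score"],2)) for r in ctrl.place_of(k,p)][:5])
im=np.vstack([s["image"],t["image"]]);save({"image":np.hstack([s["image"],t["image"]])},"a.png",None,.78)
print(ctrl.state())
E
```

```text
pics
dict_keys(['image', 'fx', 'fy', 'cx', 'cy', 'cam_to_world', 'shot'])
side [[-0.824, 0.204, -0.529, -0.02], [-0.567, -0.311, 0.763, 0.912], [-0.009, 0.928, 0.372, 0.515], [0.0, 0.0, 0.0, 1.0]] 378.88493149691243 252.98102989067303
cap [([233, 242], 0.58)]
cap_wing [([227, 231], 0.65), ([283, 169], 0.42)]
cap_lug [([225, 244], 0.7)]
neck [([280, 170], 0.54)]
inner_crease [([272, 187], 0.86)]
outer_crease []
carton [([278, 213], 0.97)]
lock_bump [([286, 170], 0.6), ([151, 273], 0.54), ([279, 214], 0.3)]
solder_spool [([239, 269], 0.86)]
kapton_roll []
swab_tub [([163, 239], 0.65)]
flux_pen [([150, 273], 0.59), ([272, 186], 0.59)]
top [[-0.023, 0.997, -0.077, 0.468], [-1.0, -0.022, 0.018, 0.093], [0.016, 0.077, 0.997, 1.51], [0.0, 0.0, 0.0, 1.0]] 470.8828280843925 259.2905358512985
cap [([183, 232], 0.68), ([353, 189], 0.65), ([214, 199], 0.63), ([361, 220], 0.53)]
cap_wing [([214, 198], 0.85), ([360, 223], 0.55), ([356, 185], 0.52), ([361, 214], 0.34)]
cap_lug [([363, 213], 0.87), ([209, 193], 0.73), ([349, 182], 0.57)]
neck [([291, 196], 0.54)]
inner_crease [([262, 208], 0.63)]
ou
[... 391 characters left out ...]
e+00]), 'joint_velocities': array([-6.55284012e-04,  1.13896882e-03, -4.28685269e-06, -5.92535432e-04,
        1.64574748e-03, -2.81047629e-03]), 'joint_efforts': array([ 1.48713734e-04, -3.72208858e+01,  2.52692413e+01,  1.19788430e-03,
        7.63420985e-06,  1.83618369e-05]), 'position': array([0.19689655, 0.45961199, 0.23931851]), 'orientation': array([[-9.19189084e-01,  3.93816489e-01, -3.01326375e-05],
       [ 3.93816488e-01,  9.19189084e-01,  3.85099567e-05],
       [ 4.28634474e-05,  2.35312024e-05, -9.99999999e-01]]), 'ft_force': array([0.18563723, 0.31223375, 0.20597258]), 'moment': array([-0.02659427,  0.01934568,  0.02738874]), 'finger_force': 0.0, 'width': 0.08571199218985265}
```

View pics/a.png

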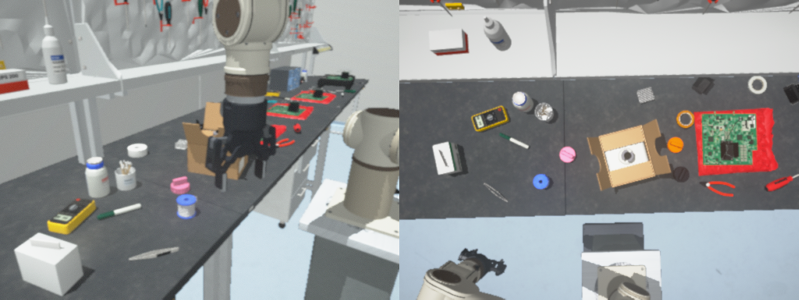

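```bash
python3 - <<'E'
from h import *
s=ctrl.camera("side");t=ctrl.camera("top")
import pickle;pickle.dump((s,t),open("st.pkl","wb"))
a=cv2.resize(t["image"][120:280,120:400],None,fx=2.8,fy=2.8,interpolation=2)[:, :784]
b=cv2.resize(s["image"][110:300,100:380],None,fx=2.8,fy=2.8,interpolation=2)[:, :784]
save({"image":a},"t.png");save({"image":b},"s.png")
E
```

```text
(no output)
```

View pics/t.png

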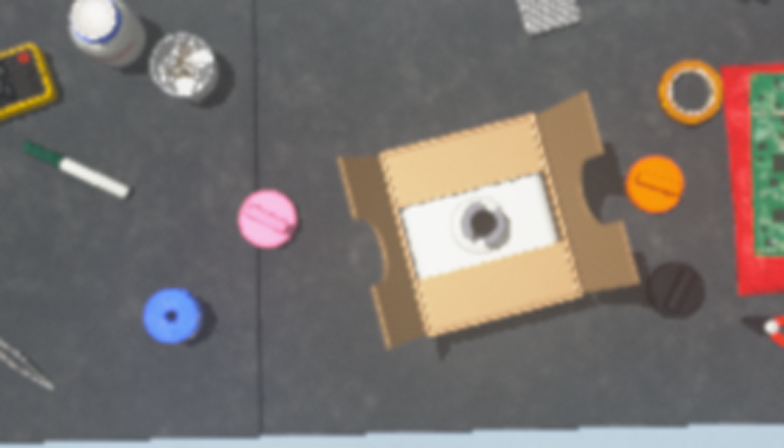

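View pics/s.png

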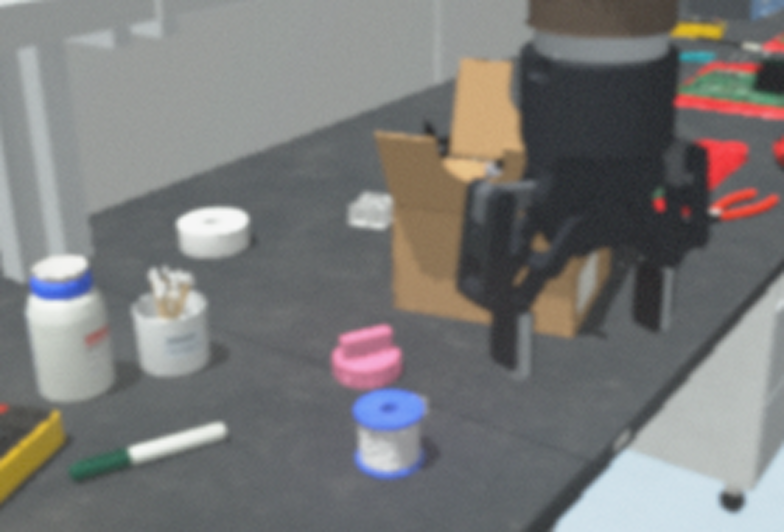

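```bash
python3 - <<'E'
from h import *
import pickle
s,t=pickle.load(open("st.pkl","rb"))
def cr(c,r,k):
    a=t["image"][c[1]-r:c[1]+r,c[0]-r:c[0]+r];a=cv2.resize(a,(390,390),interpolation=2).astype(float)
    return np.clip(a*k,0,255).astype(np.uint8)
save({"image":np.hstack([cr((292,199),20,1.0),cr((361,224),20,2.5)])},"nc.png")
# carton fit from corners
px=np.array([(380,155),(535,113),(582,297),(430,335)])/2.8+120
P=np.array([at_z(t,u,.12)[:2] for u in px]);c=P.mean(0)
e=(P[0]-P[3]+P[1]-P[2])/2;f=(P[0]-P[1]+P[3]-P[2])/2
print(P,c,np.linalg.norm(e),np.linalg.norm(f),np.arctan2(e[1],e[0]),np.arctan2(-f[0],f[1]))
for uv in [(291,196),(482/2.8+120,222/2.8+120)]: print("neck",at_z(t,uv,.147))
for uv in[(361,223.6)]:print("cap",at_z(t,uv,.03))
print("pink",at_z(t,(214,198),.03),"spool",at_z(t,(182,233),.05),"orange",at_z(t,(354,186),.03))
E
```

```text
[[ 0.60503926  0.07788235]
 [ 0.64632391 -0.08793934]
 [ 0.45029491 -0.13128817]
 [ 0.41437144  0.02978326]] [ 0.52900738 -0.02789047] 0.1986813721592432 0.16794359360709224 0.23221858363582154 0.23193717887056017
neck [ 0.54001112 -0.02279053  0.147     ]
neck [ 0.53040245 -0.02583519  0.147     ]
cap [ 0.45443891 -0.2504767   0.03      ]
pink [0.5453409  0.20950471 0.03      ] spool [0.43872512 0.30793677 0.05      ] orange [ 0.57337464 -0.23301845  0.03      ]
```

View pics/nc.png

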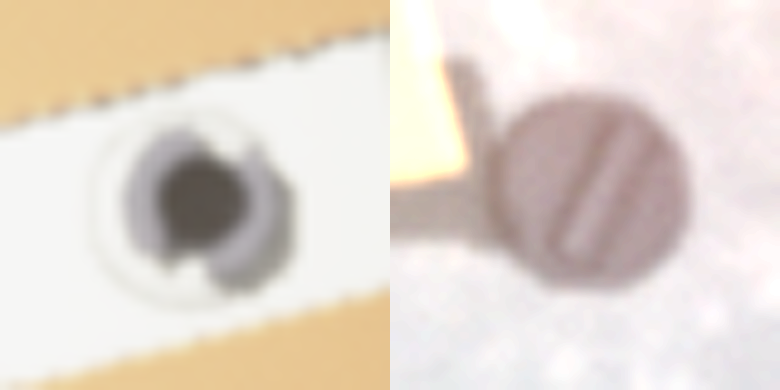

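The side picture shows the robot in front of the carton. In the top picture there are three cap-shaped things: pink (214,198), orange (354,186) and black (362,224). The black one fits "loose black bayonet cap", and the enlarged crop confirms a black disc with a wing at about -0.43 rad. The neck's mouth is at about (293,199), with white gaps (notches) at the upper right and lower left, so its yaw is about -0.25. The carton centre is (0.529,-0.028) and its yaw 0.232.

Next I move beside the left flap with the gripper shut.

```bash
python3 -m creep '[-0.578,-0.372,0,0.623, -0.578,-0.372,0,0.623, -0.578,-0.372,0,0.623, -0.578,-0.372,0,0.623, -0.578,-0.372,0,0.623, -0.578,-0.372,0,0.623, -0.578,-0.372,0,0.623, -0.578,-0.372,0,0.623, -0.578,-0.372,0,0.623, -0.578,-0.372,0,0.623, -0.578,-0.372,0,0.623, -0.578,-0.372,0,0.623]' -1 40
python3 -c "
from h import *
s=ctrl.state();print(s['joint_pos'],s['orientation'])"
```

```text
time: 2.6
position: [0.427, 0.1191, 0.2393]
orientation: [[-0.232, 0.973, -0.0], [0.973, 0.232, 0.0], [0.0, -0.0, -1.0]]
ft_force: [0.6, 0.4, -0.7]
width: 0.0001
finger_force: 0.0
[ 2.71574664e-01  1.28798872e-01 -1.33371391e-01  1.30895213e+00
  4.60784043e-04  1.60868593e+00] [[-2.31563815e-01  9.72819617e-01 -4.37716206e-04]
 [ 9.72819613e-01  2.31563974e-01  3.56430504e-04]
 [ 4.48101890e-04 -3.43282502e-04 -9.99999841e-01]]
```

```bash
python3 -m creep '[0,0,0.11,0, 0,0,0.11,0, -0.04,0,0.11,0, -0.08,0,0.11,0, -0.12,0,0.11,0, -0.155,0,0.11,0, -0.185,0,0.11,0, -0.2,0,0.125,0, -0.21,0,0.145,0, -0.217,0,0.16,0, -0.217,0,0.17,0, -0.217,0,0.173,0]'
python3 - <<'E'
from h import *
t=ctrl.camera("top");print(ctrl.state()["ft_force"])
save(t,"l.png",(220,120,400,280),4)
E
```

```text
time: 3.8
position: [0.4568, -0.0082, 0.1345]
orientation: [[-0.23, 0.973, -0.002], [0.973, 0.23, 0.0], [0.001, -0.002, -1.0]]
ft_force: [-0.7, 0.4, 0.6]
width: 0.0002
finger_force: 0.2
[-1.16690348  0.41699772 -1.27038056]
```

View pics/l.png

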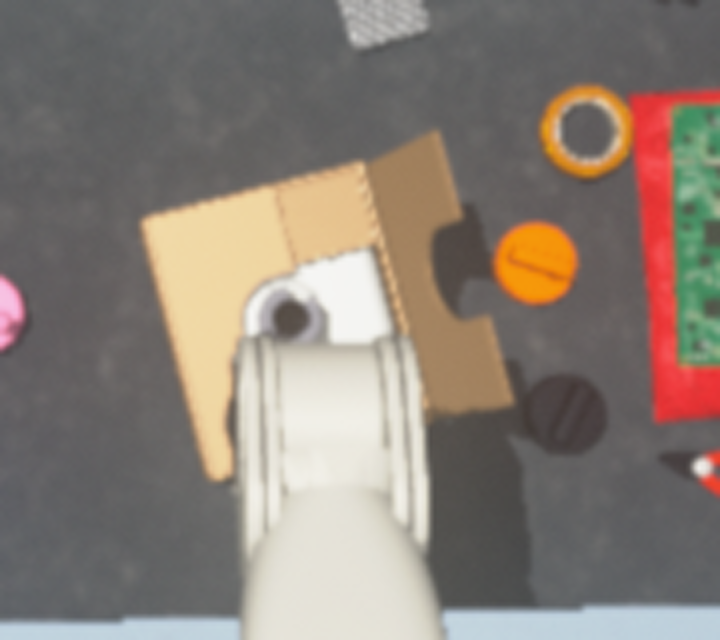

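The left flap now lies round the neck, which is at (290,318) in the crop. I press it down a little more until the force shows contact.

```bash
python3 -m creep '[0,0,0.004,0, 0,0,0.006,0, 0,0,0.008,0, 0,0,0.008,0]'
```

```text
time: 4.25
position: [0.4578, -0.0087, 0.131]
orientation: [[-0.23, 0.973, 0.001], [0.973, 0.23, 0.0], [0.0, 0.001, -1.0]]
ft_force: [-0.5, 0.9, 1.4]
width: 0.0004
finger_force: 0.7
```

```bash
python3 -m creep '[0,0,0.003,0, 0,0,0.003,0, 0,0,-0.08,0, 0,0,-0.16,0, 0,0,-0.24,0, -0.08,0,-0.24,0, -0.16,0,-0.24,0, -0.24,0,-0.24,0, -0.32,0,-0.24,0, -0.36,0,-0.24,0, -0.36,0,-0.15,0, -0.36,0,-0.078,0]'
python3 - <<'E'
from h import *
s=ctrl.camera("side");t=ctrl.camera("top")
save({"image":np.hstack([cv2.resize(s["image"][100:260,150:350],(400,320)),cv2.resize(t["image"][120:280,220:400],(360,320))])},"r.png")
E
```

```text
time: 5.45
position: [0.5085, -0.2212, 0.1773]
orientation: [[-0.227, 0.974, 0.004], [0.974, 0.227, -0.002], [-0.003, 0.004, -1.0]]
ft_force: [-0.4, 0.1, -0.8]
width: 0.0002
finger_force: 0.0
```

View pics/r.png

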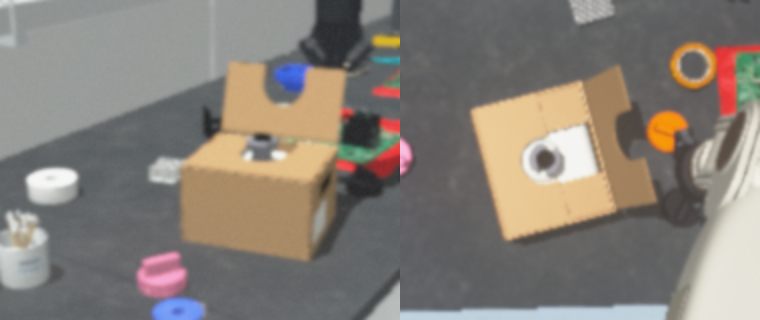

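The left flap lies flat and the right one still stands. Next I sweep the right flap inwards, keeping the fingers 8 mm higher during the sweep.

```bash
python3 -m creep '[0.03,0,-0.013,0, 0.07,0,-0.013,0, 0.11,0,-0.013,0, 0.15,0,-0.013,0, 0.185,0,-0.01,0, 0.21,0,0.005,0, 0.23,0,0.025,0, 0.245,0,0.045,0, 0.255,0,0.06,0, 0.255,0,0.068,0, 0.255,0,0.073,0, 0.255,0,0.075,0]'
```

```text
time: 6.75
position: [0.473, -0.0702, 0.1338]
orientation: [[-0.229, 0.973, 0.002], [0.973, 0.229, 0.0], [-0.0, 0.002, -1.0]]
ft_force: [-3.4, 1.4, 12.5]
width: -0.0002
finger_force: 6.1
```

```bash
python3 -m creep '[0,0,0.003,0, 0,0,0.005,0, 0,0,0.005,0]'
```

```text
time: 7.05
position: [0.4731, -0.0702, 0.1335]
orientation: [[-0.229, 0.973, 0.004], [0.973, 0.229, 0.001], [-0.0, 0.004, -1.0]]
ft_force: [-8.5, 3.2, 23.0]
width: 0.0002
finger_force: 11.3
```

```bash
python3 -m creep '[0,0,-0.08,0, 0,0,-0.16,0, -0.06,-0.1,-0.233,-0.1, -0.124,-0.274,-0.233,-0.605, -0.124,-0.274,-0.233,-0.605, -0.124,-0.274,-0.233,-0.605, -0.124,-0.274,-0.233,-0.605, -0.124,-0.274,-0.233,-0.605, -0.124,-0.274,-0.233,-0.605, -0.124,-0.274,-0.233,-0.605, -0.124,-0.274,-0.233,-0.605, -0.124,-0.274,-0.233,-0.605]' 0.2
python3 - <<'E'
from h import *
import pickle
s=ctrl.camera("side");t=ctrl.camera("top");pickle.dump((s,t),open("st2.pkl","wb"))
f=lambda k,p:[(np.round(r["location"],1).tolist(),round(r["score"],2)) for r in ctrl.place_of(k,p)][:3]
for k in("neck","cap_wing","cap_lug","cap"):print(k,f(k,s),f(k,t))
print(ctrl.state()["joint_pos"])
def cr(c,r,k,p=t):
    a=p["image"][c[1]-r:c[1]+r,c[0]-r:c[0]+r];return np.clip(cv2.resize(a,(390,390),interpolation=2).astype(float)*k,0,255).astype(np.uint8)
save({"image":np.hstack([cr((292,199),20,1.2),cr((362,224),20,2.5)])},"nc2.png")
E
```

```text
time: 8.25
position: [0.3292, -0.1804, 0.2694]
orientation: [[-0.908, 0.419, 0.0], [0.419, 0.908, -0.0], [-0.0, -0.0, -1.0]]
ft_force: [0.0, -0.3, 0.7]
width: 0.0511
finger_force: 0.0
neck [([281.0, 169.8], 0.6)] [([292.4, 197.0], 0.8)]
cap_wing [([230.5, 232.3], 0.81), ([165.1, 234.2], 0.54), ([328.8, 188.3], 0.47)] [([213.3, 198.1], 0.89), ([351.4, 184.5], 0.83), ([362.0, 222.4], 0.66)]
cap_lug [([226.5, 243.4], 0.87), ([324.6, 190.3], 0.59)] [([348.4, 180.7], 0.87), ([209.7, 192.9], 0.76), ([363.8, 216.8], 0.63)]
cap [([231.8, 243.2], 0.61), ([332.4, 195.5], 0.49)] [([216.9, 198.5], 0.9), ([350.9, 188.5], 0.89), ([292.8, 195.2], 0.48)]
[-5.01064472e-01 -2.07650226e-02 -2.14997925e-01  1.37656324e+00
 -5.31686940e-05 -6.93398001e-02]
```

View pics/nc2.png

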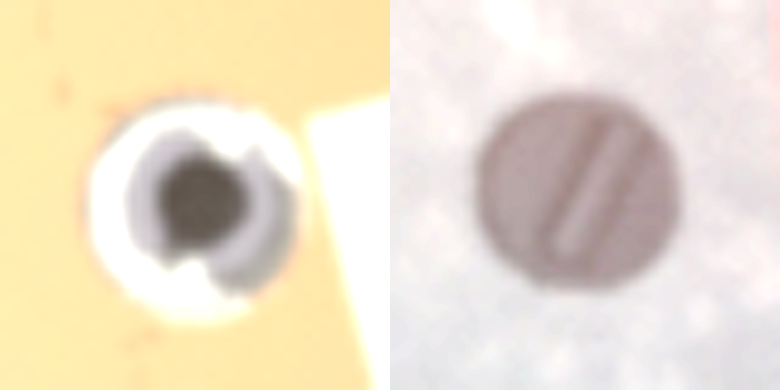

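The top crop shows the neck at about (293,199), its notches to the upper right and lower left. The black cap's disc is at (361,224) with the wing leaning to the upper right. I now measure both numerically.

```bash
python3 - <<'E'
from h import *
import pickle
from scipy.ndimage import map_coordinates as mc
s,t=pickle.load(open("st2.pkl","rb"))
g=t["image"].astype(float).mean(2)
def samp(X):
    p=np.array([proj(t,x) for x in X]);return mc(g,[p[:,1],p[:,0]],order=1)
R,A=np.meshgrid(np.linspace(.0175,.0235,4),np.arange(0,360,3)*np.pi/180);R=R.ravel();A=A.ravel()
best=[]
for cx in np.arange(.522,.540,.002):
  for cy in np.arange(-.036,-.018,.002):
    v=samp(np.stack([cx+R*np.cos(A),cy+R*np.sin(A),0*A+.147],1))
    o=A[R<.0176];vo=samp(np.stack([cx+.028*np.cos(o),cy+.028*np.sin(o),0*o+.147],1));vi=vo[(o>0.3)&(o<3.6)].mean()
    for th in np.arange(-.5,.9,.03):
      d=np.abs((A-th+np.pi/2)%np.pi-np.pi/2)
      best.append((v[d<.36].mean()-v[d>.42].mean()+.5*vi,cx,cy,th))
best.sort(reverse=True);print(np.round(best[:8],3));print("w",np.round(np.mean(best[:40],0),3))
for th in(-.36,-.25,-.15):
    pass
c=at_z(t,(361.3,223.7),.021);w=at_z(t,(363.5,223.5),.043);print("disc",c,"wing",w)
a,b=at_z(t,(362+(565-585)/9.75,224+55/9.75),.043),at_z(t,(362+(635-585)/9.75,224-65/9.75),.043);print(np.linalg.norm(a-b),np.arctan2(*(b-a)[1::-1]))
# numeric: disc centroid by darkness
sub=g[205:243,343:381];m=(sub<np.median(sub)-6).astype(np.uint8)
m=cv2.morphologyEx(m,cv2.MORPH_OPEN,np.ones((3,3),np.uint8));n,l,st,ce=cv2.connectedComponentsWithStats(m)
i=1+np.argmax(st[1:,4]);print(st[i],ce[i]+[343,205],at_z(t,ce[i]+[343,205],.015))
print(at_z(t,(292.8,199.5),.15), at_z(t,(292.4,197),.147), tri(t,(292.4,197),s,(281,169.8)))
E
```

```text
[[ 1.60788e+02  5.28000e-01 -3.00000e-02 -3.20000e-01]
 [ 1.60328e+02  5.28000e-01 -2.80000e-02 -3.20000e-01]
 [ 1.59507e+02  5.28000e-01 -3.00000e-02 -2.60000e-01]
 [ 1.59307e+02  5.26000e-01 -3.00000e-02 -3.20000e-01]
 [ 1.59155e+02  5.28000e-01 -2.80000e-02 -2.60000e-01]
 [ 1.59057e+02  5.26000e-01 -3.00000e-02 -3.80000e-01]
 [ 1.59057e+02  5.26000e-01 -3.00000e-02 -4.10000e-01]
 [ 1.58983e+02  5.28000e-01 -3.00000e-02 -3.50000e-01]]
w [ 1.57481e+02  5.27000e-01 -3.00000e-02 -3.74000e-01]
disc [ 0.45401958 -0.25350465  0.021     ] wing [ 0.45468526 -0.25528753  0.043     ]
0.04466509259062161 -0.5671234768635232
[  7   8  22  21 385] [360.60519481 223.11948052] [ 0.45585114 -0.25276116  0.015     ]
[ 0.52960195 -0.02745888  0.15      ] [ 0.53701712 -0.0267722   0.147     ] (array([ 0.533749  , -0.02924936,  0.14213387]), np.float64(0.008137681005722668))
```

```bash
python3 -m creep '[-0.241,-0.024,0,0.042, -0.241,-0.024,0,0.042, -0.241,-0.024,0,0.042, -0.241,-0.024,0.08,0.042, -0.241,-0.024,0.16,0.042, -0.241,-0.024,0.24,0.042, -0.241,-0.024,0.31,0.042, -0.241,-0.024,0.36,0.042, -0.241,-0.024,0.39,0.042, -0.241,-0.024,0.393,0.042, -0.241,-0.024,0.393,0.042]'
python3 -m creep '[0,0,0,0, 0,0,0,0, 0,0,0,0, 0,0,0,0, 0,0,0,0, 0,0,0,0, 0,0,0,0]' -1 60
```

```text
time: 9.85
position: [0.4544, -0.2539, 0.0334]
orientation: [[-0.88, 0.475, -0.001], [0.475, 0.88, 0.0], [0.001, 0.0, -1.0]]
ft_force: [-0.1, 0.3, 0.2]
width: 0.0512
finger_force: 0.0
time: 10.55
position: [0.4556, -0.2546, 0.0351]
orientation: [[-0.88, 0.475, 0.003], [0.475, 0.88, -0.002], [-0.003, -0.0, -1.0]]
ft_force: [-1.0, 0.7, 7.3]
width: 0.0126
finger_force: 60.7
```

```bash
python3 -m creep '[0,0,-0.08,0, 0,0,-0.16,0, 0,0,-0.24,0, 0,0,-0.333,0, 0.01,0.07,-0.333,-0.03, 0.02,0.14,-0.333,-0.06, 0.035,0.22,-0.333,-0.1, 0.05,0.29,-0.333,-0.13, 0.06,0.35,-0.333,-0.13, 0.0704,0.38,-0.333,-0.13, 0.0704,0.389,-0.333,-0.13, 0.0704,0.389,-0.333,-0.13]'
python3 - <<'E'
from h import *
import pickle
s=ctrl.camera("side");t=ctrl.camera("top");pickle.dump((s,t),open("st3.pkl","wb"))
print(ctrl.state()["position"],ctrl.state()["joint_pos"])
save({"image":np.hstack([cv2.resize(s["image"][90:230,200:360],(440,385),interpolation=2),cv2.resize(t["image"][150:250,240:340],(350,385),interpolation=2)])},"hold.png")
for k in("neck","cap","cap_wing"):print(k,[(np.round(r["location"],1).tolist(),round(r["score"],2)) for r in ctrl.place_of(k,s)][:3])
E
```

```text
time: 11.75
position: [0.5281, -0.028, 0.2332]
orientation: [[-0.956, 0.294, -0.0], [0.294, 0.956, -0.0], [0.0, -0.0, -1.0]]
ft_force: [-0.8, -0.0, -0.2]
width: 0.0124
finger_force: 59.8
[ 0.52785283 -0.02931445  0.23325581] [-5.51928799e-02  3.00361523e-01  6.95311376e-02  1.34030196e+00
 -5.10593876e-04  2.45487542e-01]
neck [([280.9, 168.1], 0.77)]
cap [([282.8, 153.0], 0.69), ([231.6, 241.8], 0.56)]
cap_wing [([282.0, 143.7], 0.83), ([278.0, 213.9], 0.67)]
```

View pics/hold.png

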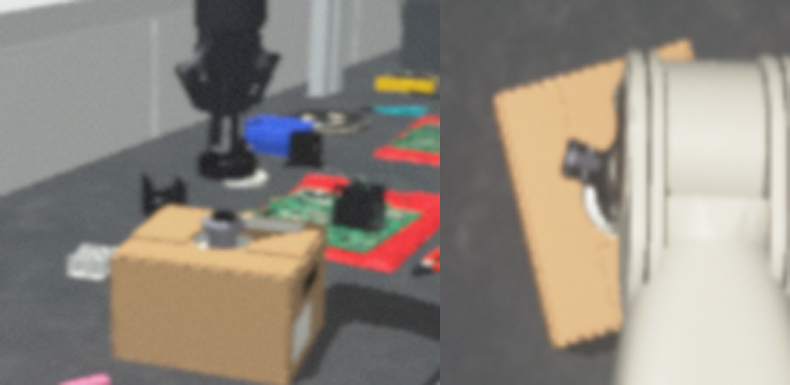

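```bash
python3 - <<'E'
from h import *
import pickle
s,t=pickle.load(open("st3.pkl","rb"))
print("neck",proj(s,(.5285,-.0285,.147)),"cap",proj(s,(.528,-.0285,.198)),"wing",proj(s,(.528,-.0285,.23)),"disc",proj(s,(.528,-.0285,.2085)))
print("10mm x",proj(s,(.538,-.0285,.198)),"10mm y",proj(s,(.528,-.0185,.198)))
g=s["image"].astype(int).mean(2)
for r in range(148,157):print(r,g[r,266:302].astype(int))
for r in range(164,180,2):print(r,g[r,266:302].astype(int))
E
```

```text
neck [281.05254685 168.62660631] cap [281.51951305 152.36230757] wing [281.72848576 141.85579901] disc [281.58759354 148.93942892]
10mm x [278.62485604 151.85229341] 10mm y [279.79266233 153.16297143]
148 [ 98  96  97  97  92  81  59  44  36  32  35  36  38  43  53  56  52  48
  51  46  44  44  48  46  44  42  53  71  89  98  99 100  97  99 102 101]
149 [ 98 100  97  97  93  80  59  37  36  36  38  34  39  50  58  65  60  55
  49  43  45  43  47  41  39  41  53  72  89 100 100 101  98  96  99  97]
150 [ 97  97  97  98  92  78  60  42  35  38  39  35  36  47  53  55  50  48
  47  43  39  40  37  40  37  42  55  79  96 105 104 100  98  99  97  95]
151 [ 99  98  98  97  90  81  60  46  38  41  41  40  42  38  42  42  41  46
  42  38  39  40  37  37  38  42  73 108 130 129 112 104  98  99  98  99]
152 [101 100 100  98  94  83  63  47  39  42  40  40  41  41  41  43  44  37
  39  43  35  40  37  40  45  57  97 148 177 171 145 111 101 100  97  97]
153 [101 101 101 100  96  85  72  58  47  49  44  41  43  39  39  45  44  41
  42  42  44  42  49  55  67  88 132 178 208 207 176 136 108  97  9
[... 967 characters left out ...]
16 104 103  99  90  77
  76  86  95 112 130 149 158 159 160 157 154 156 153 152 151 151 150 151]
172 [186 186 186 186 185 180 172 150 137 135 140 148 150 151 152 149 139 119
 107 102 102 103 114 128 139 145 145 149 150 152 154 156 158 158 161 164]
174 [185 187 183 177 165 153 144 137 127 116 106 104 108 111 114 113 112 105
 105 104 104 109 109 108 108 106 104 108 107 108 113 115 122 126 126 129]
176 [181 177 167 153 145 146 151 153 147 134 113 100 101 104 106 107 105 105
 105 112 127 138 140 139 136 126 116 114 124 132 138 142 154 166 172 172]
178 [165 169 175 178 176 176 186 200 196 164 124 108 104 106 108 106 106 106
 105 115 136 147 154 159 162 170 173 172 179 183 184 186 185 187 186 187]
```

```bash
python3 -m creep '[-0.004,0.0015,0.03,0, -0.004,0.0015,0.06,0, -0.004,0.0015,0.08,0, -0.004,0.0015,0.086,0, -0.004,0.0015,0.086,0]'
python3 -m creep '[0,0,0.004,0, 0,0,0.008,0, 0,0,0.012,0, 0,0,0.012,0]'
```

```text
time: 12.5
position: [0.5303, -0.0287, 0.1813]
orientation: [[-0.955, 0.296, -0.001], [0.296, 0.955, 0.0], [0.001, -0.0, -1.0]]
ft_force: [1.0, 0.9, -1.7]
width: 0.0128
finger_force: 59.8
time: 12.9
position: [0.5306, -0.0283, 0.1744]
orientation: [[-0.955, 0.295, -0.0], [0.295, 0.955, 0.0], [0.0, -0.0, -1.0]]
ft_force: [0.3, 0.3, -1.6]
width: 0.0122
finger_force: 59.8
```

```bash
python3 -m creep '[0,0,0.004,0, 0,0,0.008,0, 0,0,0.008,0]'
```

```text
time: 13.2
position: [0.531, -0.0283, 0.1703]
orientation: [[-0.955, 0.295, 0.001], [0.295, 0.955, -0.0], [-0.001, 0.0, -1.0]]
ft_force: [-1.0, -0.5, 4.5]
width: 0.0126
finger_force: 60.5
```

```bash
python3 -m creep '[0,0,0.003,0, 0,0,0.005,0, 0,0,0.005,0]'
```

```text
time: 13.5
position: [0.531, -0.0283, 0.1679]
orientation: [[-0.955, 0.295, 0.002], [0.295, 0.955, -0.0], [-0.001, 0.0, -1.0]]
ft_force: [-2.1, 0.1, 7.8]
width: 0.0128
finger_force: 60.8
```

```bash
python3 -m creep '[0,0,0.002,0, 0,0,0.003,0, 0,0,0.003,0, 0,0,0.003,0]'
```

```text
time: 13.9
position: [0.531, -0.0283, 0.1666]
orientation: [[-0.955, 0.295, 0.002], [0.295, 0.955, -0.0], [-0.002, 0.001, -1.0]]
ft_force: [-2.5, 0.5, 8.5]
width: 0.0124
finger_force: 61.0
```

```bash
python3 -m creep '[0,0,0.002,0, 0,0,0.002,0.05, 0,0,0.002,0.1, 0,0,0.002,0.15, 0,0,0.002,0.2, 0,0,0.002,0.25, 0,0,0.002,0.25]'
```

```text
time: 14.6
position: [0.5322, -0.0286, 0.1661]
orientation: [[-0.78, 0.626, 0.005], [0.626, 0.78, -0.001], [-0.004, 0.002, -1.0]]
ft_force: [-1.6, 0.1, 10.7]
width: 0.0125
finger_force: 61.3
```

```bash
python3 -m creep '[0,0,0,0.05, 0,0,0,0.1, 0,0,0,0.15, 0,0,0,0.2, 0,0,0,0.25, 0,0,0,0.275, 0,0,0,0.275, 0,0,0,0.275]'
python3 - <<'E'
from h import *
s=ctrl.camera("side");t=ctrl.camera("top")
save({"image":np.hstack([cv2.resize(s["image"][110:230,220:340],(390,390),interpolation=2),cv2.resize(t["image"][120:280,240:400],(390,390),interpolation=2)])},"fin.png")
x=ctrl.state();print(x["moment"],x["ft_force"],x["joint_pos"])
for k in("neck","cap","cap_wing"):print(k,[(np.round(r["location"],1).tolist(),round(r["score"],2)) for r in ctrl.place_of(k,s)][:2])
for c in((.5285,-.0285),(.531,-.0285)):print("disc",proj(s,(*c,.147-.0145+.0105)),"top",proj(s,(*c,.1535)))
E
```

```text
time: 15.4
position: [0.5322, -0.0286, 0.1662]
orientation: [[-0.465, 0.885, 0.005], [0.885, 0.465, -0.001], [-0.003, 0.004, -1.0]]
ft_force: [-0.9, -0.3, 10.5]
width: 0.0127
finger_force: 61.3
[-0.05456415  0.35054518 -0.02837558] [-1.95414782 -0.25126621 10.32180769] [-5.34235166e-02  3.43722093e-01 -4.81562343e-02  1.17412978e+00
 -4.39589509e-04  1.03409148e+00]
neck [([278.8, 168.5], 0.4)]
cap [([232.8, 242.2], 0.79)]
cap_wing [([232.1, 230.1], 0.98), ([279.8, 164.5], 0.55)]
disc [281.02777429 169.88145354] top [281.09293982 166.58051096]
disc [280.31523654 169.73561728] top [280.37789445 166.43799467]
```

View pics/fin.png

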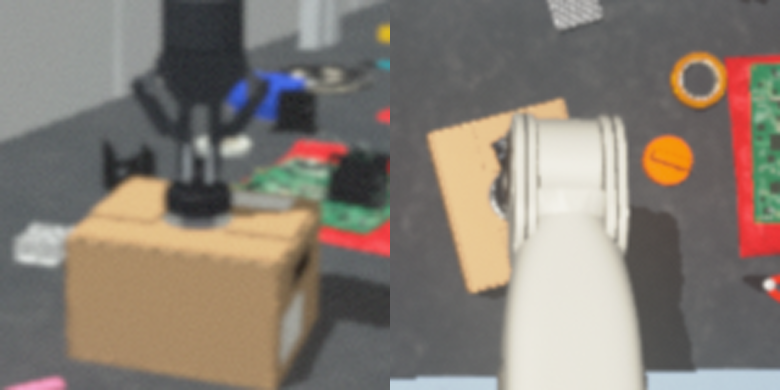

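The side crop shows the cap seated level on the neck at about (200,195), still gripped, with both flaps flat. The height is about 15.8 mm below the rim, the gasket pushes back with 10.5 N, and the turn is about 0.77 rad. I hand in.

```bash
python3 -m creep '[0,0,0,0, 0,0,0,0, 0,0,0,0]'; python3 -c "
from h import *
print(ctrl.finish_job())"
```

```text
time: 15.95
position: [0.5322, -0.0286, 0.1662]
orientation: [[-0.465, 0.885, 0.005], [0.885, 0.465, -0.001], [-0.003, 0.004, -1.0]]
ft_force: [-1.8, -0.9, 10.2]
width: 0.0122
finger_force: 61.3
the job is handed in; nothing more can be done
None
```

I handed the job in at about 16 s with both flaps folded flat and the black cap pressed about 15.8 mm below the rim, turned about 44° clockwise by my measurement and still gripped; no verdict came back.

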